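Hold the surface probe square on the marked spot of the plaster sample

ROBOT

A 7-joint arm with a two-finger parallel gripper is mounted at the origin on a cart in front of the work surface, level with it; the furniture and walls round the work are solid. World frame = base frame: x ahead of the robot, y to its left, z up, the work surface at z = 0. Lengths are in m, angles in rad, forces in N, time in s.
With the tool pointing down it reaches from about 0.425 to 0.825 m from the base axis. Payload 3.6 kg.
Tool frame: the origin (TCP) lies midway between the tips of the shut fingers; the grasp point (between the pads) lies ctrl.grasp_offset behind it (ctrl.grasp_offset is the distance from the TCP to the grasp point, in m); z points along the fingers, y is the line along which they close (so a half turn about z gives the same grasp; the last joint's range is limited). The gripper opens to 85 mm and grips with 20 to 120 N. Pads are 22 mm wide; open, the fingers measure 114 mm over their backs; the gripper's body (76 mm by 85 mm) begins 54 mm behind the grasp point. The pads swing forward as they close: fully open they stand 13 mm farther back than shut.
Start: joints at [1.244, 0.615, -0.013, 1.423, 0.008, 1.103, -0.04], TCP at [0.193, -0.621, 0.231] pointing down, gripper open.
Joint ranges: [-3.12, 3.12], [-0.3, 2.06], [-1.34, 1.32], [0.26, 2.42], [-1.36, 4.5], [0.01, 1.98], [-2.84, 2.84]. Speed limits (rad/s): [2.79, 2.79, 3.14, 3.14, 3.14, 3.14, 3.14].

INTERFACE

Orientations are given as [roll, pitch, yaw] about the fixed x, y, z axes, in that order (R = Rz(yaw) Ry(pitch) Rx(roll)).
In Python, from workcell import telemetry, optics, order, ctrl gives the robot as it stands.
- The arm moves only by the tool move_arm, never from a script. Its argument "motion" is a list of rows, each an object with "translation": the shift along the tool's x, y, z in m, a list of three; "dr": the turn, a rotation vector about the tool's x, y, z in rad, a list of three. A call has 1 to 10 rows; each row shifts and turns the commanded pose from where the row before left it, along the tool's axes as they then stand; what a row does not reach is not made up. A row lasts 1/8 s, in which the tool goes at most 62.5 mm and 10.7 degrees, less where a joint would pass 70% of its speed; a pose out of reach is approached as far as the arm can. A call is refused whole if a number of a shift passes 0.0625 or a number of a turn 0.188, either way. A call with a gripper value outside its range is refused whole. "jaw" is the finger opening in m, from 0 to 0.0854, set as the call begins (left out, the last holds). The fingers move at their own pace and stop on an object; "newtons" is the grip in N (left out, the last holds). Time passes only in rows, so rows that do not move let the fingers close. It gives the time, the measured TCP pose, the force, the opening and the grip force at its end, in the units of the state.
- telemetry.read_state(): the state, without advancing time (a new reading comes with each control period).
- optics.read_camera(name): name is "side" or "top"; returns the picture (480x640x3 uint8, red, green, blue); there is no depth.
- optics.camera_params(name): a dict with "intrinsics" (3x3 intrinsics, pixels), "pose" (4x4, takes a point from camera to world coordinates). Camera axes: x right, y up, looking along -z (the intrinsics and any distortion apply to the point x, -y, -z); pixel columns grow to the right and rows downward; lengths in m; the calibration is good to about 2 mm. A picture is of the moment at which its call begins. camera_params takes no time and is no camera call.
- order.finish_job(): hands the job in; it is judged then, once.
Trained networks look in the newest picture that a camera, given by its name, has taken for a name from the list of things; names that differ only in an ending like _2 or _b are one class to them, and where a whole thing is asked for, a point or a joint stands for the part that bears it (a point fixed in the world has none). Each returns a list of dicts, best first, with "score" (0 to 1); they miss things now and then, are a little off and sometimes report something else, mostly with a low value. They report only what shows in the picture. A call takes as long as a camera call. They do not tell look-alikes from the thing itself.
- optics.recognise(camera, target): "location" ([x, y, z] in m, in world coordinates, good to about 4 mm: the middle of the surface that is visible of it).
- optics.trace(camera, target): "region" (480x640 bool, what is visible of it).
- optics.mark_of(camera, target): "location" ([x, y, z] in m, in world coordinates, good to about 4 mm: a listed point, or the origin of a listed thing).
The state is a dict: "clock": time; "joint_positions": joint angles; "qd": joint speeds; "tau": joint torques, N m; "tool_pos": TCP position; "ee_rot": TCP orientation; "wrist_force": force on the tool from outside, world axes, zero at the start; "wrist_torque": the same for the moment, N m; "finger_gap": opening from 0.0 (shut) to 1.0 (fully open); "grip_force": force on a finger pad.
Only numpy, scipy, OpenCV 4.12 (cv2) and the standard library are available. Lean on these libraries where they do the work, as an engineer would, in place of code of your own. Each camera call takes 0.05 s, during which the arm holds its last target. There are 200 camera calls.

TASK

Lift the tray out of the top of the wooden sample box by its handle and set it down flat on the desk, clear of the box. Then take the spring-tipped probe from its stand and press its tip gently inside the ring marked on the sloping plaster sample in the box, square to the sample's face, until the spring tip is about half pushed in. The program finishes while still holding the probe there, steady in the gripper; leave the thread spool, the small weight and the jar alone.

Things in the scene. Friction and masses are not known exactly. Their poses are not given: they have to be found in the camera images.
- box: open wooden sample box, fixed to the desk, 120 x 120 mm outside, 68 mm high, walls 5 mm, floor 5 mm; origin under its centre, x to its back, y to its left, z up; a small label holder is on its front (-x) side. The tray closes its mouth at the start and the plaster sample is fixed inside
- sample: plaster slab fixed in the box, face 84 x 100 mm, sloping down 20 degrees to the box's front. Drawn on it in thin grey: a ring of 15 mm diameter (the spot) and, 40 mm from it to the right (-y), a 15 mm square (not used). Origin at the ring's centre on the face, at [0, 20, 32] mm in the box's frame; z is the face's outward normal, leaning to the box's front; y is the box's y
- tray: loose aluminium lift-out tray, 0.13 to 0.24 kg, 104 x 104 x 21 mm; its 120 x 120 mm rim flange hangs on the box's rim (tray bottom 50 mm above the desk there, 3 mm side play). Origin under its centre. A wooden handle bar bridges it along its y: 14 mm wide in x, 12 mm high, 94 mm free length, centre 48 mm above the tray's bottom
- stand: fixed dark steel probe stand, base 80 x 80 x 8 mm, four thin posts, 60 x 60 mm top plate with an 18 mm round hole; plate top 70 mm above the desk. Origin under its centre
- probe: loose grey hand probe, 0.12 kg, upright in the stand. Origin at the centre of the nose's end, z along its axis to the handle. Nose 14 mm diameter to 35 mm, black collar 30 mm diameter 35 to 40 mm (it rests on the stand: origin 35 mm above the desk), square handle 20 x 20 mm (flats across x and y) 40 to 105 mm, cap to 109 mm. It must rise 57 mm to leave the stand
- probe_tip (a point): outermost point of the round-ended 8 mm steel spring tip (plunger) of the probe, on its axis, 22 mm below the probe's origin when not pressed
- plunger (a joint): how far the probe's spring tip is pushed in, m: 0 free, 0.012 fully in (hard stop). Spring force 0.9 N at the start of travel plus 0.3 N per mm, so 2.7 N at half (0.006) and 4.5 N fully in
- spool: thread spool, 32 mm diameter, 42 mm high, bystander, origin under its centre
- weight: small knobbed metal weight, 32 mm diameter, 54 mm high, bystander, origin under its centre
- jar: white pigment jar, 55 mm diameter, 44 mm high, bystander, origin under its centre
Not all that is in view belongs to the job. What is meant by the probe is not turquoise, and is the larger of those in its own colour.

How it is judged:
On the way, in this order (a step that is already met when the one before it is completed fails the run):
1. the tray is lifted out of the box (height (world z) of tray above 0.075 m and contact force between tray and box below 0.1 N and contact force between the fingers and tray above 0.3 N), for 0.1 s.
2. the tray stands flat on the desk, clear of the box and let go (height (world z) of tray below 0.02 m and angle between tray's own z axis and vertical below 0.1 rad and linear speed of tray below 0.02 m/s and contact force between tray and box below 0.1 N and contact force between the fingers and tray below 0.05 N), for 0.3 s.
3. the probe is lifted out of its stand in the gripper (height (world z) of probe above 0.095 m and contact force between probe and stand below 0.1 N and contact force between the fingers and probe above 1 N), for 0.1 s.
At the end, for the whole second after the job is handed in: probe held steady in the gripper, tip on the plaster within 6 mm of the ring centre, axis within 0.1 rad of the face normal, spring tip 3 to 9 mm in, under 6 N on box and sample; tray flat on the desk (bottom under 20 mm, tilt under 0.1 rad), at rest, touching neither box nor fingers (all of step 2 and value of joint plunger between 0.003 and 0.009 m and contact force between probe and sample above 0.5 N and contact force between probe and box below 6 N and distance between probe_tip and sample below 0.006 m and angle between the z axis of probe and the z axis of sample, either way round below 0.1 rad and contact force between the fingers and probe above 1 N and linear speed of probe below 0.01 m/s); the arm keeps its last pose, push and grip.
It fails at once if the probe is pressed on the sample or box with more than 12 N (contact force between probe and box above 12 N).
It fails at once if the spool, weight or jar is moved more than 15 mm (distance of any of spool, weight, jar from where it was at the start of the episode above 0.015 m).
It also fails if it takes over 58 s, if anything falls off the work surface, if the arm or the gripper's body presses on something with over 40 N, if the wrist force passes 120 N, or if a joint passes its speed limit or range.

## Working session

There is one attempt and no reset: what is moved stays moved. The work goes in short steps, Python scripts to look and compute and a tool call to move; the robot and the scene stay as the last step left them, time stands still between calls to the robot, and variables do not carry over. Pictures are saved under pics/ and viewed, at most 10 in all, crops included, and the job is handed in when it is done.

Besides the shell and the picture viewer there is one more tool, called after "Emit:" as name(argument=value, ...) on one line, values as JSON. move_arm: Moves the arm, as the interface text tells. Its arguments: {"type":"object","properties":{"motion":{"type":"array","items":{"type":"object","properties":{"translation":{"type":"array","items":{"type":"number"}},"dr":{"type":"array","items":{"type":"number"}}}}},"jaw":{"type":"number"},"newtons":{"type":"number"}},"required":["motion"]}

```bash
mkdir -p pics; cat > h.py <<'E'
import numpy as np, cv2
from workcell import telemetry, optics, order, ctrl
from scipy.spatial.transform import Rotation as R
def snap(c,fn=None):
    im=optics.read_camera(c)
    if fn: cv2.imwrite('pics/'+fn,im[:,:,::-1])
    return im
def proj(c,p):
    P=optics.camera_params(c);T=np.array(P['pose']);K=np.array(P['intrinsics'])
    q=(np.asarray(p)-T[:3,3])@T[:3,:3]
    q=q*[1,-1,-1]; u=K@q; return u[:2]/u[2]
def ray(c,uv):
    P=optics.camera_params(c);T=np.array(P['pose']);K=np.array(P['intrinsics'])
    d=np.linalg.inv(K)@[uv[0],uv[1],1]; d=T[:3,:3]@(d*[1,-1,-1]); return T[:3,3],d/np.linalg.norm(d)
def onz(c,uv,z):
    o,d=ray(c,uv); return o+d*(z-o[2])/d[2]
def tri(a,b):
    A=0;B=0
    for c,uv in (a,b):
        o,d=ray(c,uv);M=np.eye(3)-np.outer(d,d);A=A+M;B=B+M@o
    p=np.linalg.solve(A,B);return p
E
python3 - <<'E'
from h import *
np.set_printoptions(precision=4,suppress=True)
print(ctrl.grasp_offset,optics.camera_params('side'),optics.camera_params('top'),telemetry.read_state())
ims=[snap('side','s0.png'),snap('top','t0.png')]
for n in ['box','tray','stand','probe','spool','weight','jar']:
  for c in ['side','top']:
    for f in ('recognise','mark_of'):
      print(n,c,f,[(np.round(d['location'],3).tolist(),round(float(d['score']),2)) for d in getattr(optics,f)(c,n)])
E
```

```text
0.0187 {'intrinsics': array([[514.5353,   0.    , 319.3096],
       [  0.    , 514.5353, 239.7157],
       [  0.    ,   0.    ,   1.    ]]), 'pose': array([[ 0.9981, -0.0432,  0.0448,  0.5961],
       [ 0.0606,  0.508 , -0.8592, -0.9274],
       [ 0.0143,  0.8603,  0.5096,  0.5709],
       [ 0.    ,  0.    ,  0.    ,  1.    ]])} {'intrinsics': array([[460.992 ,   0.    , 318.9872],
       [  0.    , 460.992 , 239.538 ],
       [  0.    ,   0.    ,   1.    ]]), 'pose': array([[-0.0739,  0.9749, -0.2098,  0.3642],
       [-0.9973, -0.0718,  0.0176, -0.1045],
       [ 0.0021,  0.2105,  0.9776,  0.9623],
       [ 0.    ,  0.    ,  0.    ,  1.    ]])} {'clock': 0.0, 'joint_positions': array([ 1.2435,  0.6159, -0.0126,  1.4249,  0.0081,  1.1034, -0.0404]), 'qd': array([ 0.0001, -0.0008, -0.0004, -0.0011, -0.0013,  0.0005,  0.0013]), 'tau': array([  0.0001, -46.9214,   0.2591, -17.1034,   0.0099,   0.0095,
        -0.    ]), 'tool_pos': array([ 0.1924, -0.6201,  0.2301]), 'ee_rot': array([-3.139 ,  0.    ,  0.3009]), 'wrist_force': array([-0.1127, -0.373 ,  0.4142]), 'wrist_torque': array([
[... 1070 characters left out ...]
 0.021], 0.6)]
spool side recognise [([0.624, -0.039, 0.031], 0.86), ([0.498, 0.107, 0.074], 0.56)]
spool side mark_of [([0.622, -0.026, 0.003], 0.72)]
spool top recognise [([0.62, -0.026, 0.04], 0.67)]
spool top mark_of [([0.622, -0.026, 0.002], 0.64), ([0.535, -0.249, 0.031], 0.47)]
weight side recognise []
weight side mark_of [([0.57, -0.391, -0.001], 0.72)]
weight top recognise [([0.564, -0.387, 0.038], 0.54)]
weight top mark_of [([0.571, -0.391, 0.004], 0.51)]
jar side recognise [([0.656, -0.133, 0.039], 0.98)]
jar side mark_of [([0.661, -0.12, 0.0], 0.55)]
jar top recognise [([0.654, -0.113, 0.047], 0.71), ([0.529, -0.245, 0.126], 0.36)]
jar top mark_of [([0.658, -0.115, 0.002], 0.71)]
```

View pics/s0.png

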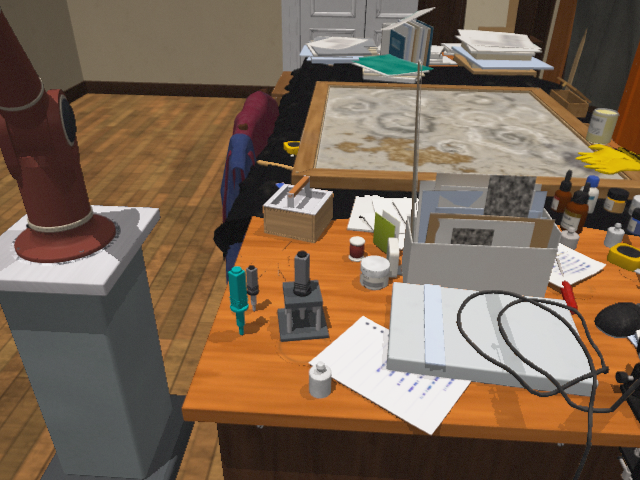

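View pics/t0.png

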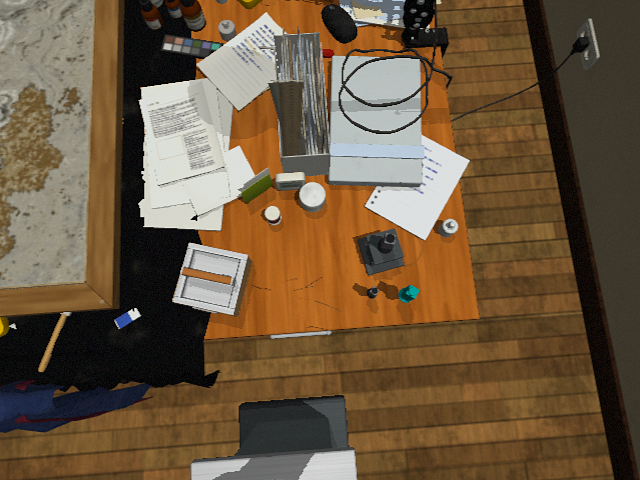

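Side view: the probe candidates are the turquoise probe (238,300), the small grey probe (252,288) and the large grey probe in the stand (302,270). I choose the one in the stand. The box with the tray is at side (298,212) and top (210,279), and the handle runs roughly along world y. Next I'll take one close crop and measure yaws and heights.

```bash
python3 - <<'E'
from h import *
np.set_printoptions(precision=4,suppress=True)
s=cv2.imread('pics/s0.png');t=cv2.imread('pics/t0.png')
a=cv2.resize(t[230:330,160:260],(400,400),interpolation=3);b=cv2.resize(s[240:350,220:330],(400,400),interpolation=3)
cv2.imwrite('pics/c0.png',np.hstack([a,b]))
for n,c in [('tray','top'),('stand','top'),('probe','side'),('probe','top'),('tray','side')]:
    for d in optics.trace(c,n):
        m=d['region'].astype(np.uint8); r=cv2.minAreaRect(cv2.findNonZero(m))
        print(n,c,d['score'],m.sum(),r, cv2.boundingRect(m))
# handle by colour in top
for c,im,roi in(('top',t,(165,235,255,320)),('side',s,(260,170,340,220))):
    x0,y0,x1,y1=roi; h=cv2.cvtColor(im,cv2.COLOR_BGR2HSV)[y0:y1,x0:x1]
    m=((h[...,1]>110)&(h[...,0]<25)).astype(np.uint8)
    n,l,st,ce=cv2.connectedComponentsWithStats(m)
    for i in range(1,n):
        if st[i,4]>60:
            r=cv2.minAreaRect(cv2.findNonZero((l==i).astype(np.uint8)))
            print(c,'handle',st[i],ce[i]+[x0,y0],cv2.boxPoints(r)+[x0,y0])
E
```

```text
tray top 0.92 3793 ((209.56686401367188, 278.2230529785156), (61.81101989746094, 63.72166442871094), 13.5704345703125) (173, 243, 74, 72)
stand top 0.57 1158 ((380.424560546875, 251.26416015625), (38.17315673828125, 38.82080078125), 72.25532531738281) (358, 229, 45, 45)
probe side 0.61 720 ((302.0, 284.5), (67.0, 16.0), 90.0) (294, 251, 17, 68)
probe side 0.59 888 ((238.6160430908203, 299.9507141113281), (68.26190948486328, 17.344587326049805), 85.42607879638672) (228, 266, 20, 69)
probe side 0.58 401 ((252.44886779785156, 287.4775390625), (45.14360427856445, 11.435714721679688), 87.1375961303711) (246, 265, 13, 46)
probe top 0.83 235 ((408.0, 293.5), (15.0, 18.0), 90.0) (399, 286, 19, 16)
probe top 0.7 276 ((386.5470886230469, 242.6117706298828), (15.076667785644531, 21.476116180419922), 40.601295471191406) (377, 233, 19, 21)
probe top 0.39 3641 ((210.0, 278.0), (62.089115142822266, 62.57419204711914), 14.03624439239502) (173, 244, 73, 70)
tray side 0.8 1462 ((298.5209045410156, 193.16616821289062), (64.27323913574219, 37.086395263671875), 9.926244735717773) (264, 176, 68, 39)
top handle [  34    0   56   85 1908] [237.51   272.6651] [[199. 319.]
 [199. 235.]
 [254. 235.]
 [254. 319.]]
top handle [ 17  33  49  17 363] [206.1763 275.4986] [[181.565  274.0663]
 [183.1034 266.7586]
 [231.0822 276.8594]
 [229.5438 284.1671]]
side handle [ 29   0  51  26 901] [314.7148 179.1476] [[289. 195.]
 [289. 170.]
 [339. 170.]
 [339. 195.]]
side handle [  0  23  74  27 658] [297.6459 213.4726] [[260. 193.]
 [333. 193.]
 [333. 219.]
 [260. 219.]]
```

View pics/c0.png

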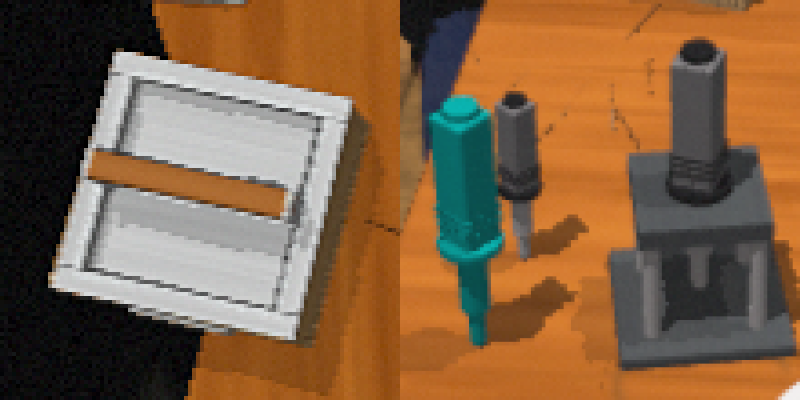

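The close crop confirms the large grey probe in the stand, unlike the small grey one at side (252,288). The label holder shows at the bottom of the box in the top view, top pixel about (207,312). So the box front faces the robot.

```bash
python3 - <<'E'
from h import *
np.set_printoptions(precision=4,suppress=True)
s=cv2.imread('pics/s0.png')
h=cv2.cvtColor(s,cv2.COLOR_BGR2HSV)[172:198,284:314]
m=((h[...,1]>110)&(h[...,0]<25)&(h[...,2]>60)).astype(np.uint8)
n,l,st,ce=cv2.connectedComponentsWithStats(m); i=1+np.argmax(st[1:,4])
ps=ce[i]+[284,172]; print(st[i],ps); print('\n'.join(''.join('#' if v else '.' for v in r) for r in m))
tt=np.array([206.2,275.5]); p=tri(('side',ps),('top',tt)); print('handle tri',p,proj('side',p),proj('top',p))
e=[onz('top',q,.104) for q in ([182.3,270.4],[230.3,280.5])]; print(e,np.linalg.norm(e[0]-e[1]),np.mean(e,0))
d=e[0]-e[1]; print('yaw handle',np.arctan2(-d[0],d[1]))
c=np.array([onz('top',q,.071) for q in ([189.5,243],[248,254.5],[234.5,315],[173,302])]);print(c,c.mean(0))
for a,b in((0,1),(3,2),(3,0),(2,1)):
    v=c[a]-c[b];print(np.linalg.norm(v),np.arctan2(v[1],v[0]))
# side tray mask -> flange corners
# probe: cap side/top
capS=(300,0)
print('probe cap', tri(('side',(220+700/400*110/1,240+52*110/400)) if 0 else ('side',(220+700/400*0+ (700-400)*110/400,240+52*110/400)),('top',(388.5,238))))
# stand base corners side crop -> z=.008/0 ; plate corners z=.07
f=lambda x,y:(220+(x-400)*110/400,240+y*110/400)
pl=np.array([onz('side',f(*q),.07) for q in((628,155),(757,148),(776,228),(640,238))]);print('plate',pl,pl.mean(0))
for a,b in((0,1),(3,2),(3,0),(2,1)):
    v=pl[a]-pl[b];print(np.linalg.norm(v),np.arctan2(v[1],v[0]))
E
```

```text
[  5   0  25  24 372] [300.7097 180.5914]
.......#####..################
.......#######################
.......#######################
.......############...########
.......#################..####
.......##################.####
.......##################.####
.......##################.####
.......##################.####
.......##################.####
.......#################..####
.......################...####
........##############....####
...........##########.....####
..........##########......####
.........#########........####
........#########.............
.......##########.............
......##########..............
.....##########...............
.....#########................
..........###.................
..........##..................
.......#..#...................
..............................
..............................
handle tri [0.4972 0.0949 0.1107] [299.3333 180.8842] [205.8021 273.9049]
[array([0.5081, 0.1402, 0.104 ]), array([0.4825, 0.0511, 0.104 ])] 0.09276605944130979 [0.4953 0.0957 0.104 ]
yaw handle -0.2802408928858833
[[0.5672 0.1349 0.071 ]
 [0.5357 0.0207 0.071 ]
 [0.4203 0.0513 0.071 ]
 [0.4537 0.1682 0.071 ]] [0.4942 0.0938 0.071 ]
0.11841430954608974 1.3012527114138384
0.12154510442216307 1.2925320262256093
0.11836490452611245 2.8562573754482057
0.11941670590811497 2.8825760023552585
probe cap [ 0.5344 -0.2463  0.1389]
plate [[ 0.4996 -0.2286  0.07  ]
 [ 0.5583 -0.2182  0.07  ]
 [ 0.5703 -0.2777  0.07  ]
 [ 0.5122 -0.2894  0.07  ]] [ 0.5351 -0.2535  0.07  ]
0.059672320522096506 -2.9672948740019467
0.05929858484413907 -2.94382342943131
0.06205515815074357 -1.3657289041974647
0.060653113868796925 -1.3714511333348798
```

```bash
cat >> h.py <<'E'
def tool(yaw,tilt=None): return R.from_euler('xyz',[np.pi,0,yaw])
def plan(tp,tR,n,p=None,r=None):
    """n rows from measured (or given) pose to target, rounded; prints rows"""
    s=telemetry.read_state()
    p=np.array(s['tool_pos'] if p is None else p,float); r=R.from_euler('xyz',s['ee_rot']) if r is None else r
    p0,r0=p.copy(),r; rv=(r0.inv()*tR).as_rotvec(); out=[]
    for i in range(1,n+1):
        gp=p0+(np.array(tp)-p0)*i/n; gr=r0*R.from_rotvec(rv*i/n)
        t=np.round(r.inv().apply(gp-p),3); d=np.round((r.inv()*gr).as_rotvec(),2 if i<n else 3)
        p=p+r.apply(t); r=r*R.from_rotvec(d); out.append('{"translation":%s,"dr":%s}'%(t.tolist(),d.tolist()))
    print('['+','.join(out)+']'); return p,r
E
python3 - <<'E'
from h import *
p,r=plan([.48,-.30,.23],tool(0.85),9)
p,r=plan([.495,.0945,.19],tool(1.298),8,p,r)
E
```

```text
[{"translation":[0.041, -0.025, 0.0],"dr":[-0.0, -0.0, -0.06]},{"translation":[0.042, -0.022, 0.0],"dr":[-0.0, -0.0, -0.06]},{"translation":[0.044, -0.019, 0.0],"dr":[-0.0, -0.0, -0.06]},{"translation":[0.045, -0.017, 0.001],"dr":[-0.0, -0.0, -0.06]},{"translation":[0.046, -0.014, -0.0],"dr":[-0.0, -0.0, -0.07]},{"translation":[0.046, -0.011, -0.0],"dr":[-0.0, -0.0, -0.06]},{"translation":[0.047, -0.008, 0.0],"dr":[-0.0, -0.0, -0.06]},{"translation":[0.048, -0.005, 0.0],"dr":[-0.0, -0.0, -0.06]},{"translation":[0.048, -0.003, 0.0],"dr":[-0.0, -0.0, -0.059]}]
[{"translation":[0.038, -0.031, 0.005],"dr":[-0.0, -0.0, -0.06]},{"translation":[0.04, -0.029, 0.005],"dr":[-0.0, -0.0, -0.05]},{"translation":[0.042, -0.027, 0.005],"dr":[-0.0, -0.0, -0.06]},{"translation":[0.043, -0.024, 0.005],"dr":[-0.0, -0.0, -0.05]},{"translation":[0.044, -0.022, 0.005],"dr":[-0.0, -0.0, -0.06]},{"translation":[0.045, -0.019, 0.005],"dr":[-0.0, -0.0, -0.06]},{"translation":[0.047, -0.017, 0.005],"dr":[0.0, -0.0, -0.05]},{"translation":[0.047, -0.014, 0.005],"dr":[0.0, -0.0, -0.058]}]
```

Emit:
move_arm(motion=[{"translation": [0.041, -0.025, 0], "dr": [0, 0, -0.06]}, {"translation": [0.042, -0.022, 0], "dr": [0, 0, -0.06]}, {"translation": [0.044, -0.019, 0], "dr": [0, 0, -0.06]}, {"translation": [0.045, -0.017, 0.001], "dr": [0, 0, -0.06]}, {"translation": [0.046, -0.014, 0], "dr": [0, 0, -0.07]}, {"translation": [0.046, -0.011, 0], "dr": [0, 0, -0.06]}, {"translation": [0.047, -0.008, 0], "dr": [0, 0, -0.06]}, {"translation": [0.048, -0.005, 0], "dr": [0, 0, -0.06]}, {"translation": [0.048, -0.003, 0], "dr": [0, 0, -0.06]}], jaw=0.05, newtons=40)

```text
clock: 2.88
tool_pos: [0.4808, -0.2986, 0.2306]
ee_rot: [3.141, -0.0, 0.853]
wrist_force: [0.6, -0.9, -0.6]
finger_gap: 0.588
grip_force: 0.0
```

Emit:
move_arm(motion=[{"translation": [0.038, -0.031, 0.005], "dr": [0, 0, -0.06]}, {"translation": [0.04, -0.029, 0.005], "dr": [0, 0, -0.05]}, {"translation": [0.042, -0.027, 0.005], "dr": [0, 0, -0.06]}, {"translation": [0.043, -0.024, 0.005], "dr": [0, 0, -0.05]}, {"translation": [0.044, -0.022, 0.005], "dr": [0, 0, -0.06]}, {"translation": [0.045, -0.019, 0.005], "dr": [0, 0, -0.06]}, {"translation": [0.047, -0.017, 0.005], "dr": [0, 0, -0.05]}, {"translation": [0.047, -0.014, 0.005], "dr": [0, 0, -0.058]}, {"translation": [0, 0, 0], "dr": [0, 0, 0]}])

```text
clock: 4.0
tool_pos: [0.4941, 0.1002, 0.1905]
ee_rot: [-3.141, -0.003, 1.308]
wrist_force: [0.5, -1.0, 0.2]
finger_gap: 0.589
grip_force: 0.0
```

Emit:
move_arm(motion=[{"translation": [0, 0, 0.03], "dr": [0, 0, 0]}, {"translation": [0, 0, 0.03], "dr": [0, 0, 0]}, {"translation": [0, 0, 0], "dr": [0, 0, 0]}, {"translation": [0, 0, 0], "dr": [0, 0, 0]}])

```text
clock: 4.5
tool_pos: [0.4953, 0.0944, 0.1313]
ee_rot: [3.14, -0.001, 1.298]
wrist_force: [0.5, 0.5, 0.6]
finger_gap: 0.583
grip_force: 0.0
```

```bash
python3 - <<'E'
from h import *
a=snap('side');b=snap('top')
a=cv2.resize(a[130:230,250:350],(400,400),interpolation=3);b=cv2.resize(b[230:330,160:260],(400,400),interpolation=3)
cv2.imwrite('pics/c1.png',np.hstack([b,a])[:,:,::-1])
print(telemetry.read_state())
E
```

```text
{'clock': 4.6, 'joint_positions': array([-0.01252808,  0.54235225, -0.32314535,  1.95197305,  0.26271672,
        0.68460643, -0.7694289 ]), 'qd': array([-0.0018138 , -0.00106971, -0.00345652,  0.00182181,  0.00026568,
       -0.00322637, -0.00171225]), 'tau': array([ 3.20547307e-02, -3.72602570e+01, -2.53039576e+00, -1.16666266e+01,
        8.81710032e-03,  5.04007374e-03,  1.81806339e-03]), 'tool_pos': array([0.49553514, 0.0947547 , 0.13168094]), 'ee_rot': array([ 3.13900011e+00, -1.25127566e-03,  1.29814510e+00]), 'wrist_force': array([-0.10191029, -0.45286541,  0.8079407 ]), 'wrist_torque': array([ 0.027885  , -0.03724125, -0.01809473]), 'grip_force': 0.0, 'finger_gap': 0.5829875976631949}
```

View pics/c1.png

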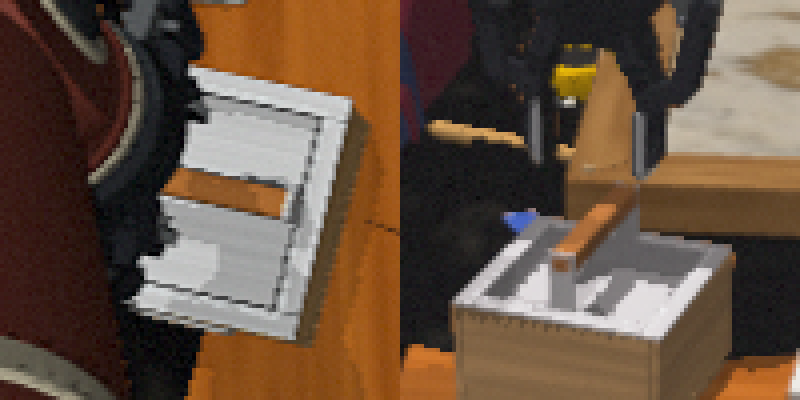

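The side crop shows the open fingers (537 and 640) straddling the handle (560–635), so it is centred. Descend and grip.

Emit:
move_arm(motion=[{"translation": [0, 0, 0.025], "dr": [0, 0, 0]}, {"translation": [0, 0, 0.025], "dr": [0, 0, 0]}, {"translation": [0, 0, 0], "dr": [0, 0, 0]}])

```text
clock: 4.97
tool_pos: [0.4939, 0.0945, 0.08]
ee_rot: [-3.14, 0.001, 1.299]
wrist_force: [0.2, 0.1, 0.5]
finger_gap: 0.587
grip_force: 0.0
```

Emit:
move_arm(motion=[{"translation": [0, 0, 0], "dr": [0, 0, 0]}, {"translation": [0, 0, 0], "dr": [0, 0, 0]}, {"translation": [0, 0, 0], "dr": [0, 0, 0]}, {"translation": [0, 0, 0], "dr": [0, 0, 0]}, {"translation": [0, 0, 0], "dr": [0, 0, 0]}], jaw=0, newtons=50)

```text
clock: 5.6
tool_pos: [0.4955, 0.0951, 0.0817]
ee_rot: [3.139, -0.001, 1.299]
wrist_force: [-0.1, -0.7, 6.5]
finger_gap: 0.152
grip_force: 49.8
```

Emit:
move_arm(motion=[{"translation": [0, 0, -0.01], "dr": [0, 0, 0]}, {"translation": [0, 0, -0.015], "dr": [0, 0, 0]}, {"translation": [0, 0, -0.02], "dr": [0, 0, 0]}, {"translation": [0, 0, -0.02], "dr": [0, 0, 0]}, {"translation": [0, 0, -0.015], "dr": [0, 0, 0]}, {"translation": [0, 0, 0], "dr": [0, 0, 0]}, {"translation": [0, 0, 0], "dr": [0, 0, 0]}])

```text
clock: 6.48
tool_pos: [0.4939, 0.0945, 0.1599]
ee_rot: [-3.14, 0.001, 1.299]
wrist_force: [-0.9, 0.1, -1.8]
finger_gap: 0.15
grip_force: 48.9
```

Emit:
move_arm(motion=[{"translation": [-0.015, 0.003, 0], "dr": [0, 0, 0]}, {"translation": [-0.028, 0.006, 0], "dr": [0, 0, 0]}, {"translation": [-0.035, 0.007, 0], "dr": [0, 0, 0]}, {"translation": [-0.035, 0.008, 0], "dr": [0, 0, 0]}, {"translation": [-0.03, 0.007, 0], "dr": [0, 0, 0]}, {"translation": [-0.02, 0.004, 0], "dr": [0, 0, 0]}, {"translation": [-0.008, 0.002, 0], "dr": [0, 0, 0]}, {"translation": [0, 0, 0], "dr": [0, 0, 0]}])

```text
clock: 7.48
tool_pos: [0.4838, -0.0804, 0.16]
ee_rot: [-3.141, 0.0, 1.298]
wrist_force: [0.5, 0.8, -1.6]
finger_gap: 0.152
grip_force: 48.9
```

Emit:
move_arm(motion=[{"translation": [0, 0, 0.02], "dr": [0, 0, 0]}, {"translation": [0, 0, 0.03], "dr": [0, 0, 0]}, {"translation": [0, 0, 0.03], "dr": [0, 0, 0]}, {"translation": [0, 0, 0.02], "dr": [0, 0, 0]}, {"translation": [0, 0, 0.015], "dr": [0, 0, 0]}, {"translation": [0, 0, 0.008], "dr": [0, 0, 0]}, {"translation": [0, 0, 0.003], "dr": [0, 0, 0]}, {"translation": [0, 0, 0.001], "dr": [0, 0, 0]}, {"translation": [0, 0, 0], "dr": [0, 0, 0]}])

```text
clock: 8.6
tool_pos: [0.4845, -0.0799, 0.0338]
ee_rot: [3.141, -0.0, 1.299]
wrist_force: [0.1, -1.1, -1.1]
finger_gap: 0.15
grip_force: 48.9
```

```bash
python3 - <<'E'
from h import *
a=snap('side');b=snap('top')
a=cv2.resize(a[160:300,230:370],(400,400),interpolation=3);b=cv2.resize(b[220:340,170:330],(400,300),interpolation=3)
b=np.vstack([b,np.zeros((100,400,3),np.uint8)])
cv2.imwrite('pics/c2.png',np.hstack([b,a])[:,:,::-1])
s=telemetry.read_state();print(s['tool_pos'],s['ee_rot'],s['wrist_force'])
E
```

```text
[ 0.48448527 -0.07990818  0.03377304] [ 3.14062076e+00 -2.09511166e-04  1.29865474e+00] [ 0.54939752 -0.41407493 -1.93344856]
```

View pics/c2.png

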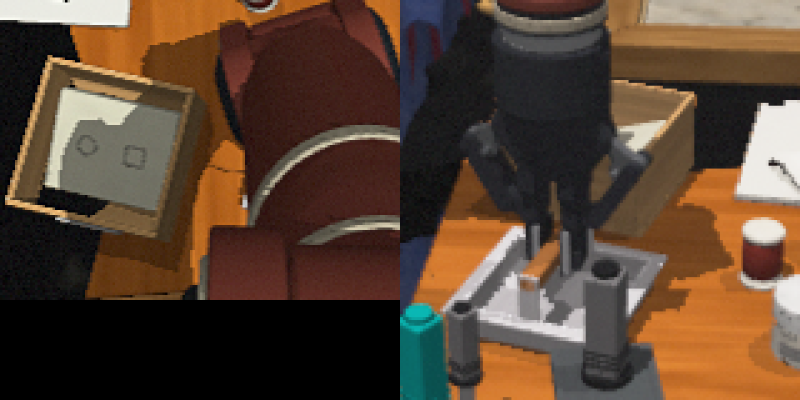

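The tray hangs level just above the desk, clear of the box. The ring shows at about top pixel (205,278). Now lower slightly, release and rise.

Emit:
move_arm(motion=[{"translation": [0, 0, 0.001], "dr": [0, 0, 0]}, {"translation": [0, 0, 0.001], "dr": [0, 0, 0]}, {"translation": [0, 0, 0], "dr": [0, 0, 0]}])

```text
clock: 9.07
tool_pos: [0.4842, -0.0799, 0.0317]
ee_rot: [3.141, 0.0, 1.299]
wrist_force: [-0.4, -0.4, 3.0]
finger_gap: 0.151
grip_force: 49.6
```

Emit:
move_arm(motion=[{"translation": [0, 0, 0], "dr": [0, 0, 0]}, {"translation": [0, 0, 0], "dr": [0, 0, 0]}, {"translation": [0, 0, 0], "dr": [0, 0, 0]}, {"translation": [0, 0, 0], "dr": [0, 0, 0]}], jaw=0.05)

```text
clock: 9.57
tool_pos: [0.4842, -0.0798, 0.0313]
ee_rot: [-3.142, -0.0, 1.299]
wrist_force: [0.1, -0.1, 0.8]
finger_gap: 0.584
grip_force: 0.0
```

Emit:
move_arm(motion=[{"translation": [0, 0, -0.02], "dr": [0, 0, 0]}, {"translation": [0, 0, -0.03], "dr": [0, 0, 0]}, {"translation": [0, 0, -0.04], "dr": [0, 0, 0]}, {"translation": [0, 0, -0.04], "dr": [0, 0, 0]}, {"translation": [0, 0, -0.04], "dr": [0, 0, 0]}, {"translation": [0, 0, 0], "dr": [0, 0, 0]}])

```text
clock: 10.32
tool_pos: [0.4862, -0.0799, 0.2043]
ee_rot: [3.134, -0.001, 1.299]
wrist_force: [-0.5, 0.7, 0.2]
finger_gap: 0.586
grip_force: 0.0
```

```bash
python3 - <<'E'
from h import *
np.set_printoptions(precision=4,suppress=True)
a=snap('side','s1.png');b=snap('top','t1.png')
g=lambda n,c,f:print(n,c,f,[(np.round(d['location'],4).tolist(),round(float(d['score']),2)) for d in getattr(optics,f)(c,n)])
for n in('sample','tray','box','stand','probe'):
  for c in('side','top'): g(n,c,'mark_of')
# ring circle in top picture on its plane: box frame prediction
yaw=-.273;Rb=R.from_euler('z',yaw)
for c in((.495,.0945),): print('ring pred',Rb.apply([0,.02,.032])+[*c,0],proj('top',Rb.apply([0,.02,.032])+[*c,0]),proj('top',Rb.apply([0,-.02,.032])+[*c,0]))
u=cv2.resize(b[240:320,165:255],(720,640),interpolation=cv2.INTER_CUBIC)
cv2.imwrite('pics/c3.png',cv2.resize(u,(675,600))[:,:,::-1])
E
```

```text
sample side mark_of [([0.5017, 0.1106, 0.0339], 0.55)]
sample top mark_of [([0.4976, 0.1125, 0.0329], 0.57), ([0.5343, -0.2439, 0.0001], 0.51)]
tray side mark_of [([0.4851, -0.0775, 0.0039], 0.71)]
tray top mark_of []
box side mark_of [([0.4961, 0.0955, 0.0005], 0.76), ([0.4838, -0.077, 0.0022], 0.28)]
box top mark_of [([0.4953, 0.0972, 0.0021], 0.83)]
stand side mark_of [([0.5357, -0.2512, -0.001], 0.82)]
stand top mark_of [([0.5338, -0.2482, 0.0001], 0.93)]
probe side mark_of [([0.4334, -0.2795, 0.0209], 0.86), ([0.5347, -0.2501, 0.0364], 0.85), ([0.4482, -0.2201, 0.011], 0.7)]
probe top mark_of [([0.5363, -0.2504, 0.0289], 0.76), ([0.4329, -0.2768, 0.0259], 0.74), ([0.4407, -0.2175, 0.0144], 0.66)]
ring pred [0.5004 0.1138 0.032 ] [205.6691 278.3721] [224.8578 282.2679]
```

View pics/c3.png

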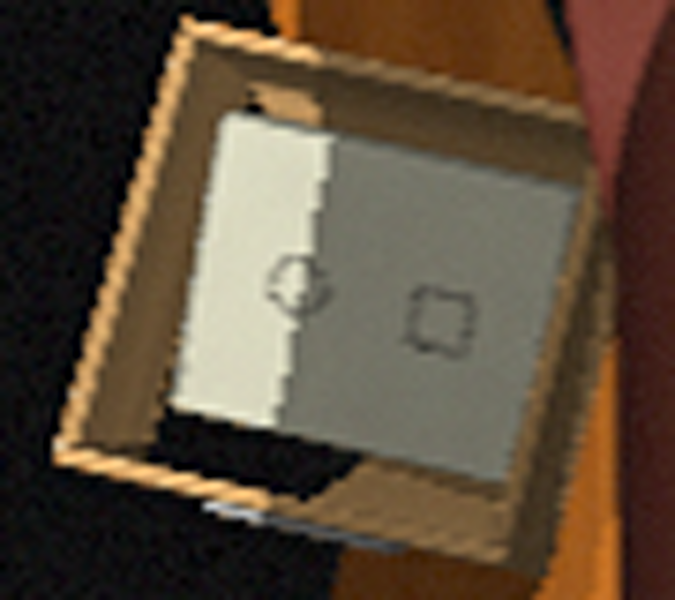

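The tray is flat at (0.484,-0.078), and the box now stands open. In top pixels, the ring is at about (204.6,277.8) and the square at (223.5,282.6), which matches the prediction. Next, go above the probe.

```bash
python3 - <<'E'
from h import *
np.set_printoptions(precision=4,suppress=True)
a=onz('top',(204.5,277.6),.032);b=onz('top',(223.3,282.5),.032);d=a-b
print(a,b,np.linalg.norm(d),'yaw',np.arctan2(-d[0],d[1]))
s=cv2.imread('pics/s1.png')
cap=onz('side',(302.5,254.5),.144);print('cap',cap,onz('top',(388.3,238),.144))
plan([.5345,-.249,.20],tool(1.766),6)
E
```

```text
[0.5021 0.1161 0.032 ] [0.4894 0.0784 0.032 ] 0.03979545104065486 yaw -0.32673859043641057
cap [ 0.5353 -0.2548  0.144 ] [ 0.5334 -0.2451  0.144 ]
[{"translation":[-0.025, 0.016, 0.0],"dr":[-0.0, -0.0, -0.08]},{"translation":[-0.026, 0.013, 0.0],"dr":[-0.0, -0.0, -0.08]},{"translation":[-0.027, 0.012, 0.0],"dr":[-0.0, -0.0, -0.07]},{"translation":[-0.028, 0.009, 0.001],"dr":[-0.0, -0.0, -0.08]},{"translation":[-0.028, 0.008, -0.0],"dr":[-0.0, -0.0, -0.08]},{"translation":[-0.029, 0.005, -0.0],"dr":[-0.001, -0.0, -0.077]}]
```

Emit:
move_arm(motion=[{"translation": [-0.025, 0.016, 0], "dr": [0, 0, -0.08]}, {"translation": [-0.026, 0.013, 0], "dr": [0, 0, -0.08]}, {"translation": [-0.027, 0.012, 0], "dr": [0, 0, -0.07]}, {"translation": [-0.028, 0.009, 0], "dr": [0, 0, -0.08]}, {"translation": [-0.028, 0.008, 0], "dr": [0, 0, -0.08]}, {"translation": [-0.029, 0.005, 0], "dr": [0, 0, -0.077]}, {"translation": [0, 0, 0], "dr": [0, 0, 0]}, {"translation": [0, 0, 0], "dr": [0, 0, 0]}])

```text
clock: 11.92
tool_pos: [0.5346, -0.2475, 0.2011]
ee_rot: [-3.141, -0.001, 1.766]
wrist_force: [0.5, 1.3, -0.1]
finger_gap: 0.587
grip_force: 0.0
```

```bash
python3 - <<'E'
from h import *
np.set_printoptions(precision=4,suppress=True)
a=snap('side','s2.png');b=snap('top','t2.png')
a=cv2.resize(a[200:350,230:380],(400,400),interpolation=3);b=cv2.resize(b[190:310,320:440],(400,400),interpolation=3)
cv2.imwrite('pics/c4.png',np.hstack([b,a])[:,:,::-1])
s=telemetry.read_state();print(s['tool_pos'],s['ee_rot'],s['joint_positions'])
print('cap pred at tcp axis',proj('side',[*s['tool_pos'][:2],.144]),proj('side',s['tool_pos']))
E
```

```text
[ 0.5348 -0.2469  0.2014] [ 3.1416 -0.0009  1.7678] [ 0.6928  0.5891 -0.482   1.6369  0.3115  0.9933  0.3054]
cap pred at tcp axis [302.6577 251.7926] [302.5752 219.4733]
```

View pics/c4.png

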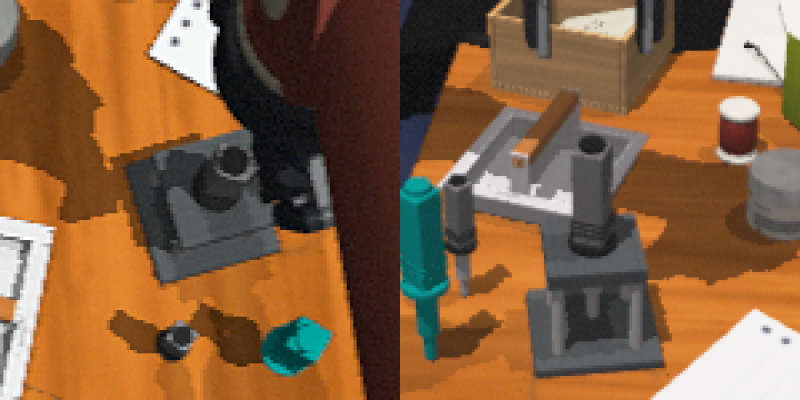

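The side crop shows fingers at 542 and 648 with the probe at 592, so it is centred. Descend.

Emit:
move_arm(motion=[{"translation": [-0.002, -0.001, 0.03], "dr": [0, 0, 0]}, {"translation": [0, 0, 0.03], "dr": [0, 0, 0]}, {"translation": [0, 0, 0.025], "dr": [0, 0, 0]}, {"translation": [0, 0, 0.025], "dr": [0, 0, 0]}, {"translation": [0, 0, 0], "dr": [0, 0, 0]}, {"translation": [0, 0, 0], "dr": [0, 0, 0]}])

```text
clock: 12.78
tool_pos: [0.5351, -0.2503, 0.0925]
ee_rot: [3.14, 0.001, 1.767]
wrist_force: [0.5, -0.2, 0.8]
finger_gap: 0.584
grip_force: 0.0
```

Emit:
move_arm(motion=[{"translation": [0, 0, 0], "dr": [0, 0, 0]}, {"translation": [0, 0, 0], "dr": [0, 0, 0]}, {"translation": [0, 0, 0], "dr": [0, 0, 0]}, {"translation": [0, 0, 0], "dr": [0, 0, 0]}, {"translation": [0, 0, 0], "dr": [0, 0, 0]}], jaw=0, newtons=70)

```text
clock: 13.4
tool_pos: [0.535, -0.251, 0.0928]
ee_rot: [3.14, 0.001, 1.766]
wrist_force: [-1.2, -0.3, 7.5]
finger_gap: 0.277
grip_force: 68.2
```

Emit:
move_arm(motion=[{"translation": [0, 0, -0.01], "dr": [0, 0, 0]}, {"translation": [0, 0, -0.02], "dr": [0, 0, 0]}, {"translation": [0, 0, -0.025], "dr": [0, 0, 0]}, {"translation": [0, 0, -0.025], "dr": [0, 0, 0]}, {"translation": [0, 0, -0.025], "dr": [0, 0, 0]}, {"translation": [0, 0, 0], "dr": [0, 0, 0]}, {"translation": [0, 0, 0], "dr": [0, 0, 0]}])

```text
clock: 14.28
tool_pos: [0.5333, -0.2507, 0.1953]
ee_rot: [-3.14, -0.001, 1.766]
wrist_force: [-0.4, -0.2, -1.7]
finger_gap: 0.278
grip_force: 68.6
```

```bash
python3 - <<'E'
from h import *
np.set_printoptions(precision=4,suppress=True)
a=snap('side','s3.png');b=snap('top','t3.png')
s=telemetry.read_state();print(s)
r=R.from_euler('xyz',s['ee_rot'])
for n in('probe','probe_tip'):
  for c in('side','top'):
    for d in optics.mark_of(c,n): print(n,c,np.round(d['location'],4),round(d['score'],2),'toolframe',r.inv().apply(d['location']-s['tool_pos']))
a=cv2.resize(a[130:320,240:430],(600,600),interpolation=3)
cv2.imwrite('pics/c5.png',a[:,:,::-1])
E
```

```text
{'clock': 14.375, 'joint_positions': array([ 0.6972,  0.5974, -0.4795,  1.6424,  0.3168,  0.983 ,  0.3056]), 'qd': array([-0.0001,  0.0017, -0.0008, -0.0058, -0.0022, -0.0009,  0.0001]), 'tau': array([ -0.0134, -43.6408,  -4.7942, -15.6095,   0.0051,   0.0042,
        -0.0005]), 'tool_pos': array([ 0.5332, -0.2506,  0.1948]), 'ee_rot': array([-3.139 , -0.0016,  1.7659]), 'wrist_force': array([-0.6146, -0.4981, -1.3596]), 'wrist_torque': array([ 0.0285, -0.0108, -0.0093]), 'grip_force': 68.59526127576828, 'finger_gap': 0.27583522495466856}
probe side [ 0.4348 -0.2796  0.0206] 0.93 toolframe [-0.0096 -0.1017  0.1745]
probe side [ 0.4501 -0.2186  0.0126] 0.91 toolframe [ 0.0472 -0.0749  0.1825]
probe side [ 0.5333 -0.2489  0.1375] 0.64 toolframe [0.0016 0.0005 0.0573]
probe top [ 0.5334 -0.2497  0.1332] 0.68 toolframe [0.0008 0.0005 0.0616]
probe top [ 0.4323 -0.2788  0.0239] 0.68 toolframe [-0.0084 -0.104   0.1712]
probe top [ 0.443  -0.2179  0.0122] 0.65 toolframe [ 0.0493 -0.0817  0.1829]
probe_tip side [ 0.5344 -0.2474  0.1138] 0.63 toolframe [0.0028 0.002  0.081 ]
probe_tip side [ 0.4322 -0.2821 -0.0012] 0.57 toolframe [-0.0116 -0.1047  0.1963]
probe_tip top [ 0.6588 -0.1151  0.0016] 0.29 toolframe [0.1083 0.1499 0.193 ]
```

View pics/c5.png

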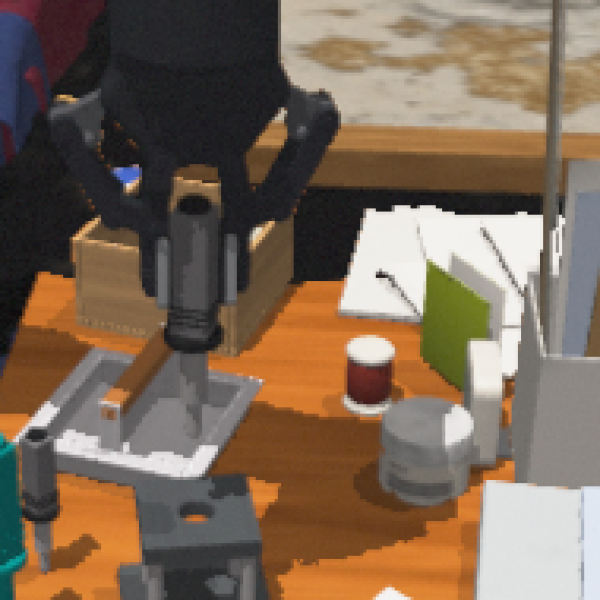

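The probe is held upright and has left the stand, with the tip at about crop (193,430). Now plan the tilted approach above the ring.

```bash
cat >> h.py <<'E'
b=-.285; ring=np.array([.5007,.1135,.032]); Rz=R.from_euler('z',b)
n=Rz.apply([-np.sin(np.radians(20)),0,np.cos(np.radians(20))])
Rt=Rz*R.from_euler('y',-20,degrees=True)*Rz.inv()*R.from_euler('xyz',[np.pi,0,b+np.pi/2])
E
python3 - <<'E'
from h import *
print(n,Rt.as_euler('xyz'),Rt.apply([0,0,1]))
plan(ring+n*.15,Rt,10)
E
```

```text
[-0.32822362  0.09616151  0.93969262] [2.7925268  0.         1.28579633] [ 0.32822362 -0.09616151 -0.93969262]
[{"translation":[0.039, -0.001, 0.002],"dr":[-0.03, -0.01, 0.05]},{"translation":[0.038, -0.002, 0.002],"dr":[-0.04, -0.01, 0.05]},{"translation":[0.039, -0.005, 0.001],"dr":[-0.03, -0.0, 0.04]},{"translation":[0.038, -0.007, 0.002],"dr":[-0.04, -0.01, 0.05]},{"translation":[0.038, -0.008, 0.0],"dr":[-0.03, -0.01, 0.05]},{"translation":[0.038, -0.01, -0.0],"dr":[-0.04, -0.01, 0.04]},{"translation":[0.037, -0.012, -0.001],"dr":[-0.03, -0.01, 0.05]},{"translation":[0.036, -0.013, -0.002],"dr":[-0.04, -0.01, 0.05]},{"translation":[0.036, -0.015, -0.002],"dr":[-0.03, -0.01, 0.05]},{"translation":[0.034, -0.017, -0.004],"dr":[-0.034, -0.005, 0.045]}]
```

Emit:
move_arm(motion=[{"translation": [0.039, -0.001, 0.002], "dr": [-0.03, -0.01, 0.05]}, {"translation": [0.038, -0.002, 0.002], "dr": [-0.04, -0.01, 0.05]}, {"translation": [0.039, -0.005, 0.001], "dr": [-0.03, 0, 0.04]}, {"translation": [0.038, -0.007, 0.002], "dr": [-0.04, -0.01, 0.05]}, {"translation": [0.038, -0.008, 0], "dr": [-0.03, -0.01, 0.05]}, {"translation": [0.038, -0.01, 0], "dr": [-0.04, -0.01, 0.04]}, {"translation": [0.037, -0.012, -0.001], "dr": [-0.03, -0.01, 0.05]}, {"translation": [0.036, -0.013, -0.002], "dr": [-0.04, -0.01, 0.05]}, {"translation": [0.036, -0.015, -0.002], "dr": [-0.03, -0.01, 0.05]}, {"translation": [0.034, -0.017, -0.004], "dr": [-0.034, -0.005, 0.045]}])

```text
clock: 15.82
tool_pos: [0.4514, 0.1291, 0.1735]
ee_rot: [2.789, -0.001, 1.285]
wrist_force: [0.6, 0.8, -1.9]
finger_gap: 0.279
grip_force: 68.7
```

Emit:
move_arm(motion=[{"translation": [0, 0, 0], "dr": [0, 0, 0]}, {"translation": [0, 0, 0], "dr": [0, 0, 0]}, {"translation": [0, 0, 0], "dr": [0, 0, 0]}])

```text
clock: 16.2
tool_pos: [0.452, 0.1256, 0.1735]
ee_rot: [2.791, 0.001, 1.282]
wrist_force: [0.1, -0.0, -0.8]
finger_gap: 0.271
grip_force: 68.7
```

```bash
python3 - <<'E'
from h import *
np.set_printoptions(precision=4,suppress=True)
a=snap('side','s4.png');t=snap('top','t4.png')
s=telemetry.read_state();r=R.from_euler('xyz',s['ee_rot']);p=s['tool_pos']
print(p,s['ee_rot'],s['joint_positions'],'zaxis err',np.arccos(-r.apply([0,0,1])@n),'along/lat',Rt.inv().apply(p-ring))
for nm in('probe','probe_tip','sample','box'):
  for c in('side','top'):
    for d in optics.mark_of(c,nm)[:3]: print(nm,c,np.round(d['location'],4),round(d['score'],2),'toolframe',r.inv().apply(d['location']-p))
F=[]
for i in range(15): snap('side'); F.append(telemetry.read_state()['wrist_force'])
F=np.array(F);print(F.mean(0),F.std(0),'n',(F@n).mean())
print('tip px pred',proj('side',p+r.apply([0,0,.08])),proj('top',p+r.apply([0,0,.08])))
x=cv2.resize(t[225:325,160:260],(400,400),interpolation=3);a=cv2.resize(a[110:240,240:370],(400,400),interpolation=3)
cv2.imwrite('pics/c6.png',np.hstack([x,a])[:,:,::-1])
E
```

```text
[0.452  0.1255 0.1735] [2.7905 0.0009 1.2818] [-0.485   0.3393  0.0143  2.2343  0.6669  0.3865 -1.3602] zaxis err 0.002940191711800932 along/lat [-0.0021  0.0013 -0.1501]
probe side [0.4695 0.1213 0.1194] 0.93 toolframe [ 0.001  -0.0018  0.057 ]
probe side [ 0.4496 -0.2195  0.0127] 0.88 toolframe [-0.3313  0.0347  0.1843]
probe side [ 0.4309 -0.278   0.0214] 0.74 toolframe [-0.3927  0.0365  0.1758]
probe top [0.4739 0.1235 0.1158] 0.57 toolframe [0.0043 0.0004 0.0616]
probe top [ 0.4422 -0.2156  0.0114] 0.41 toolframe [-0.3297  0.0266  0.1827]
probe_tip side [ 0.4325 -0.2774 -0.0013] 0.5 toolframe [-0.3917  0.03    0.1975]
probe_tip side [0.4786 0.12   0.0969] 0.39 toolframe [ 0.0023 -0.0009  0.0813]
sample side [ 0.6245 -0.0323  0.0014] 0.63 toolframe [-0.102   0.1383  0.234 ]
sample top [0.4983 0.1155 0.0325] 0.86 toolframe [ 0.0037 -0.0042  0.1487]
box side [0.4951 0.097  0.0023] 0.88 toolframe [-0.0149 -0.0125  0.1778]
box top [0.495  0.0944 0.0007] 0.88 toolframe [-0.0175 -0.0124  0.1795]
[-0.0415 -0.1078 -1.2648] [0.4125 0.5745 0.5183] n -1.185251388586982
tip px pred [291.8924 181.4529] [195.4205 285.6382]
```

View pics/c6.png

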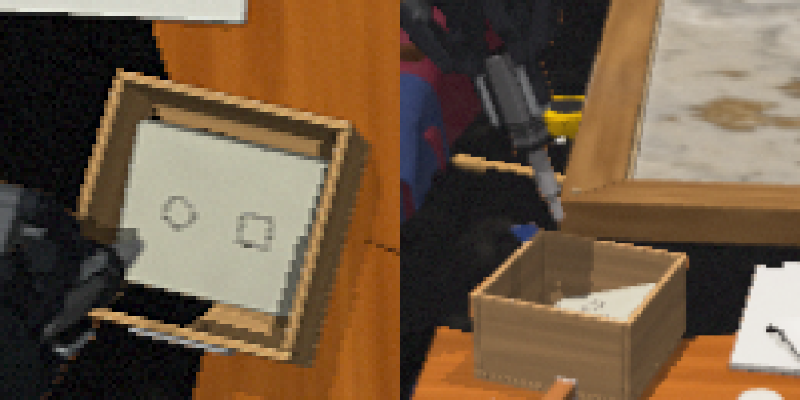

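The top crop shows the whole ring at about (204.4,277.6), with the tip near (194.6,285.4) as predicted. The side crop shows a ring mark at about (304,208) and the tip at (292,181), also as predicted.

```bash
python3 - <<'E'
from h import *
np.set_printoptions(precision=4,suppress=True)
c=np.array([onz('top',q,.068) for q in ([189.6,242.2],[247.8,255],[232.7,315.2])])
for i,j in((0,1),(1,2)):
    v=c[i]-c[j];print(np.linalg.norm(v),np.arctan2(v[1],v[0])-(np.pi/2 if i==0 else 0))
print(c, (c[0]+c[2])/2)
print(proj('side',ring),proj('side',ring-Rz.apply([0,.04,0])))
print('tri',tri(('side',(303.8,208.3)),('top',(204.4,277.6))))
E
```

```text
0.11889663994651302 -0.2919107480850698
0.11981377996684545 -0.2851724112839692
[[0.5695 0.1354 0.068 ]
 [0.5353 0.0216 0.068 ]
 [0.4203 0.0553 0.068 ]] [0.4949 0.0954 0.068 ]
[301.8213 209.3125] [295.2121 217.0232]
tri [0.5035 0.1164 0.0329]
```

```bash
cat >> h.py <<'E'
ring=np.array([.5015,.1152,.032]); off=Rt.apply([.001,0,0])
E
python3 - <<'E'
from h import *
plan(ring+n*.087-off,Rt,5)
E
```

```text
[{"translation":[0.0, -0.0, 0.013],"dr":[0.0, 0.0, 0.0]},{"translation":[0.001, -0.0, 0.012],"dr":[0.0, 0.0, 0.0]},{"translation":[-0.0, -0.0, 0.013],"dr":[0.0, 0.0, 0.0]},{"translation":[0.0, -0.0, 0.013],"dr":[0.0, 0.0, 0.0]},{"translation":[0.0, -0.0, 0.013],"dr":[0.002, 0.001, 0.0]}]
```

```bash
python3 - <<'E'
from h import *
p=telemetry.read_state()['tool_pos']; print(p,Rt.inv().apply(p-(ring+n*.087-off)))
E
```

```text
[0.45150788 0.12738917 0.17347104] [-1.35817795e-03  8.33078750e-05 -6.35200133e-02]
```

Emit:
move_arm(motion=[{"translation": [0, 0, 0.013], "dr": [0, 0, 0]}, {"translation": [0.001, 0, 0.012], "dr": [0, 0, 0]}, {"translation": [0, 0, 0.013], "dr": [0, 0, 0]}, {"translation": [0, 0, 0.013], "dr": [0, 0, 0]}, {"translation": [0, 0, 0.01], "dr": [0, 0, 0]}, {"translation": [0, 0, 0], "dr": [0, 0, 0]}, {"translation": [0, 0, 0], "dr": [0, 0, 0]}, {"translation": [0, 0, 0], "dr": [0, 0, 0]}])

```text
clock: 18.45
tool_pos: [0.4721, 0.1226, 0.1166]
ee_rot: [2.79, -0.0, 1.286]
wrist_force: [-0.6, -0.9, -0.8]
finger_gap: 0.281
grip_force: 68.7
```

```bash
cat > m.py <<'E'
from h import *
np.set_printoptions(precision=4,suppress=True)
F=[];P=[]
for i in range(12): t=snap('top'); s=telemetry.read_state();F.append(s['wrist_force']);P.append(s['tool_pos'])
F=np.array(F);p=np.mean(P,0);r=R.from_euler('xyz',s['ee_rot'])
print(s['clock'],p,F.mean(0),'n',(F@n).mean(),'rel',Rt.inv().apply(p+off-ring),'ang',np.arccos(-r.apply([0,0,1])@n))
E
python3 m.py
```

```text
19.05 [0.472  0.1224 0.1164] [-0.1016 -0.1669 -1.1786] n -1.0902376257468818 rel [-0.0004  0.0003 -0.0897] ang 0.0020351682913169375
```

Emit:
move_arm(motion=[{"translation": [0, 0, 0.004], "dr": [0, 0, 0]}, {"translation": [0, 0, 0.004], "dr": [0, 0, 0]}, {"translation": [0, 0, 0.002], "dr": [0, 0, 0]}, {"translation": [0, 0, 0], "dr": [0, 0, 0]}, {"translation": [0, 0, 0], "dr": [0, 0, 0]}])

```text
clock: 19.68
tool_pos: [0.4751, 0.1214, 0.1068]
ee_rot: [2.791, 0.001, 1.286]
wrist_force: [0.4, -0.4, 0.0]
finger_gap: 0.28
grip_force: 68.8
```

```bash
cat >> m.py <<'E'
x=cv2.resize(t[225:325,160:260],(600,600),interpolation=3);cv2.imwrite('pics/c7.png',x[:,:,::-1])
E
python3 m.py
```

```text
20.275 [0.4751 0.1214 0.1068] [-0.4932  0.1612 -0.3147] n -0.11836761737309436 rel [-0.0004  0.0001 -0.0796] ang 0.002005359719826524
```

View pics/c7.png

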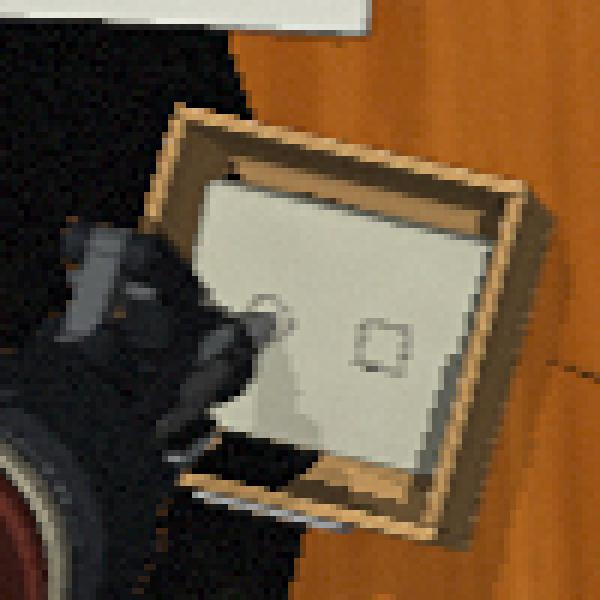

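Contact has just begun (about 1 N) and the tip sits inside the ring, at crop (271,318) against the ring centre (268,317). Push in 5.5 mm.

Emit:
move_arm(motion=[{"translation": [0, 0, 0.001], "dr": [0, 0, 0]}, {"translation": [0, 0, 0.001], "dr": [0, 0, 0]}, {"translation": [0, 0, 0.001], "dr": [0, 0, 0]}, {"translation": [0, 0, 0.001], "dr": [0, 0, 0]}, {"translation": [0, 0, 0.001], "dr": [0, 0, 0]}, {"translation": [0, 0, 0.001], "dr": [0, 0, 0]}, {"translation": [0, 0, 0], "dr": [0, 0, 0]}, {"translation": [0, 0, 0], "dr": [0, 0, 0]}])

```text
clock: 21.28
tool_pos: [0.4771, 0.1209, 0.1012]
ee_rot: [2.791, 0.001, 1.286]
wrist_force: [-1.6, -0.2, 1.0]
finger_gap: 0.276
grip_force: 69.0
```

```bash
python3 m.py; python3 m.py
```

```text
21.875 [0.4772 0.1209 0.1012] [-1.966   0.1302  1.1279] n 1.7177282706150443 rel [-0.0004  0.0002 -0.0735] ang 0.0020048906037081157
22.475 [0.4772 0.1208 0.1012] [-2.306   0.2148  1.1054] n 1.8162590315267277 rel [-0.0004  0.0002 -0.0735] ang 0.002044064559425174
```

Force along the normal is about 2.85 N. That means about 6.5 mm of plunger travel, which agrees with the geometry. Hand in.

```bash
python3 -c "
from h import *
print(order.finish_job())"
```

```text
the job is handed in; nothing more can be done
None
```

The job is handed in, with no verdict reported back: the tray is flat on the desk clear of the box, and the probe is held square to the sample inside the ring, with the spring tip about 6.5 mm in (estimated from roughly 2.9 N measured along the face normal).

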